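# Nudge the cell-holder plate onto its locating pins

## Robot

A 7-joint arm with a two-finger parallel gripper is mounted at the origin on the work surface. World frame = base frame: x ahead of the robot, y to its left, z up, the work surface at z = 0. Lengths are in m, angles in rad, forces in N, time in s.
With the tool pointing down it reaches from about 0.4 to 0.75 m from the base axis. Payload 19.5 kg.
Tool frame: the origin (TCP) lies midway between the tips of the shut fingers; the grasp point (between the pads) lies 19 mm behind it; z points along the fingers, x is the direction in which the jaws open and shut, and the axes are right-handed (so a half turn about z gives the same grasp; the last joint's range is limited). The gripper opens to 85 mm and grips with 20 to 120 N. Pads are 22 mm wide; open, the fingers measure 114 mm over their backs; the gripper's body (76 mm by 85 mm) begins 54 mm behind the grasp point. The pads swing forward as they close: fully open they stand 13 mm farther back than shut.
Start: joints at [-1.142, 0.707, -0.028, 1.485, 0.022, 0.951, -0.075], TCP at [0.261, 0.512, 0.231] pointing down, gripper open.
Joint ranges: [-2.71, 2.71], [-0.32, 2.16], [-1.57, 1.52], [0, 2.45], [-1.46, 4.6], [0, 2.02], [-2.83, 2.83]. Speed limits (rad/s): [1.89, 1.89, 2.57, 2.57, 3.01, 3.01, 3.01].

## Interface

Orientations are given as a 3x3 rotation matrix whose columns are the frame's x, y, z axes.
In Python, from rig import robot gives the robot as it stands.
- The arm moves only by the tool step_arm, never from a script. Its argument "rows" is a list that holds one entry, the list of rows, each a list of 6 numbers: the shift along the tool's x, y, z in cm, then the turn, a rotation vector about the tool's x, y, z in degrees. In form: [[[dx, dy, dz, wx, wy, wz], ...]]. A call has 1 to 20 rows; each row shifts and turns the commanded pose from where the row before left it, along the tool's axes as they then stand; what a row does not reach is not made up. A row lasts 1/12 s, in which the tool goes at most 41.7 mm and 7.16 degrees, less where a joint would pass 70% of its speed; a pose out of reach is approached as far as the arm can. A call with a gripper value outside its range is refused whole. "gripper" is the closure, from 0 (fully open) to 1 (shut), set as the call begins (left out, the last holds). The fingers move at their own pace and stop on an object; "grip_force" is the grip in N (left out, the last holds). Time passes only in rows, so rows that do not move let the fingers close. It gives the time, the measured TCP pose, the force and the opening at its end, in the units of the state.
- robot.sense(): the state, without advancing time (a new reading comes with each control period).
- robot.camera(name): name is "side" or "top"; returns a dict with "frame" (420x560x3 uint8, blue, green, red), "z_map" (420x560 float32, m along the optical axis (not along the pixel's ray), 0 where there is no reading), "vfov" (degrees; the focal length in pixels is half the picture's height over the tangent of half this angle, whatever the lens; pixels are square), "cx", "cy" (the principal point, pixels), "T" (4x4, takes a point from camera to world coordinates). Camera axes: x right, y up, looking along -z (the intrinsics and any distortion apply to the point x, -y, -z); pixel columns grow to the right and rows downward; lengths in m; the calibration is good to about 2 mm. A picture is of the moment at which its call begins.
- robot.hand_in(): hands the job in, once; it reports no verdict.
Trained networks look in a picture, given as the dict that the camera call returned (one of the last four; its "shot" number tells which), for a name from the list of things; names that differ only in an ending like _2 or _b are one class to them, and where a whole thing is asked for, a point or a joint stands for the part that bears it (a point fixed in the world has none). Each returns a list of dicts, best first, with "conf" (0 to 1); they miss things now and then, are a little off and sometimes report something else, mostly with a low value. They report only what shows in the picture. A call takes as long as a camera call.
- robot.recognise(thing, picture): "xy" ([column, row] in pixels, amid what is visible of it).
The state is a dict: "time": time; "q": joint angles; "joint_vel": joint speeds; "effort": joint torques, N m; "tcp_pos": TCP position; "orientation": TCP orientation; "wrist_force": force on the tool from outside, world axes, zero at the start; "wrist_torque": the same for the moment, N m; "gripper_width": finger opening in m.
Only numpy, scipy, OpenCV 4.12 (cv2) and the standard library are available. Lean on these libraries where they do the work, as an engineer would, in place of code of your own. Each camera call takes 0.05 s, during which the arm holds its last target.

## Task

The photometer's cell-holder plate is lying loose on the raised ledge of its stage. Without picking it up, nudge it sideways with the fingers until its two holes drop over the two locating pins and it lies flat on the bed; the straight fence on its far side serves as a guide. Then push the swivel catch all the way round over the edge of the plate, leave the bottles, glassware and spatula undisturbed, and take the hand away.

Things in the scene. Friction and masses are not known exactly. Their poses are not given: they have to be found in the camera images.
- stage: Fixed dark grey stage; its bed, 20 mm above the bench, spans x -100 to +120, y -200 to +110 mm in its own frame. Origin: at bench level under the centre of the plate's seated place. Its x points away from the robot to the fence, y along the fence to the left, z up. The parts below are fixed to it; offsets are in its frame.
- ledge_edge (a point): Left end of the raised ledge, at its top: stage (0, -62, 28) mm. The ledge spans x -99 to +60, y -200 to -62 mm, its flat top 28 mm above the bench, 8 mm above the bed.
- fence_face (a point): Point on the top edge of the fence's near face: stage (60.5, 0, 38) mm. The fence is a straight dark bar along stage y, from y -200 to +62 mm, 12 mm thick, top 38 mm above the bench.
- pin_near (a point): Tip of the near locating pin: upright steel, 10 mm in diameter, coned tip, at stage (-42, +5, 27.5) mm, so its tip is 0.5 mm below the ledge top and the plate slides from the ledge onto it.
- pin_far (a point): Tip of the far locating pin, the same kind, at stage (+42, +5, 27.5) mm.
- plate: Loose aluminium plate 120 x 120 x 10 mm, about 0.45 kg, with a black cell holder on it (26 mm square, centred at plate y -10 mm; top 50 mm above the underside). Origin: centre of the underside; x, y along its sides, within 7 degrees of the stage's. Starts on the ledge, 5 mm or more off the fence. Holes at y +5 mm: round 13.5 mm at x -42; slot 19 (x) by 13.5 (y) mm at x +42.
- plate_front (a point): Middle of the plate's left (+y) edge, at its underside: plate (0, 60, 0) mm. With its +x side on the fence the plate slides along stage +y; with its origin at stage x 0, y 0 the holes fall over the pins and it drops 8 mm: underside at stage z 20 mm, top 2 mm above the ledge, with 1 to 2 mm of play on the pins.
- catch (a joint): Swivel catch, angle in rad, counter-clockwise from above. At 0 its arm points to stage -x, clear of the plate; at 1.57 (its stop) to stage -y, over the seated plate's edge. Starts between 0 and 0.5. Arm 57 mm long, up to 22 mm wide, z 33 to 39 mm: it passes 3 mm over the seated plate but is blocked by an unseated one. Light friction (under 1 N at the knob); stays where left.
- catch_axis (a point): Upright axis of the catch, at stage (0, +85, 39) mm, the top of its arm; its post is 22 mm in diameter.
- catch_knob (a point): Middle of the catch's upright black knob: a 12 mm round post, 48 mm from the catch's axis, reaching from z 39 to 65 mm above the bench (this point at 52 mm).
- vial1: Bystander, loose: capped amber vial, 20 mm across, 45 mm tall, standing on the bed behind the fence; origin at its foot
- vial2: Bystander, loose: capped clear vial, 20 mm across, 45 mm tall, standing on the bed behind the fence; origin at its foot
- reagent: Bystander, loose: small amber bottle, 48 mm across, 85 mm tall, left of the stage; origin at its foot
- beaker: Bystander, loose: glass beaker, 70 mm across, 90 mm tall, right of the stage; origin at its foot
- washbottle: Bystander, loose: white plastic bottle, 72 mm across, 170 mm tall, at the far left; origin at its foot
- spatula: Bystander, loose: steel spatula 160 mm long, lying at the right; origin at its middle, x along it
- dish: Bystander, loose: shallow glass dish, 90 mm across, 18 mm tall, at the left; origin at its foot

How it is judged:
By the outcome, as a careful person would: the job done as asked, in the order asked, and still so for the second after the job is handed in, with the robot touching nothing.
It also fails if it takes over 53 s, if anything falls off the work surface, if the arm or the gripper's body presses on something with over 40 N, if the wrist force passes 120 N, or if a joint passes its speed limit or range.

## Working session

There is one attempt and no reset: what is moved stays moved. The work goes in short steps, Python scripts to look and compute and a tool call to move; the robot and the scene stay as the last step left them, time stands still between calls to the robot, and variables do not carry over. Pictures are saved under pics/ and viewed, and the job is handed in when it is done.

Besides the shell and the picture viewer there is one more tool, called after "Request:" by a JSON object that holds its "name" and its "arguments", one argument or row to a line. step_arm: Moves the arm, as the interface text tells. Its arguments: {"type":"object","properties":{"rows":{"type":"array","items":{"type":"array","items":{"type":"array","items":{"type":"number"}}}},"gripper":{"type":"number"},"grip_force":{"type":"number"}},"required":["rows"]}

```bash
ls; mkdir -p pics; cat > h.py <<'E'
import numpy as np, cv2
from rig import robot
def intr(p):
    f=p["frame"].shape[0]/2/np.tan(np.radians(p["vfov"])/2); return f,p["cx"],p["cy"]
def px2w(p,u,v,d=None,z=None):
    f,cx,cy=intr(p); T=np.array(p["T"])
    r=np.array([(u-cx)/f,-(v-cy)/f,-1.0])
    if z is not None:
        R=T[:3,:3]@r; o=T[:3,3]; return o+R*(z-o[2])/R[2]
    if d is None:
        zz=p["z_map"][int(v)-1:int(v)+2,int(u)-1:int(u)+2]; d=np.median(zz[zz>0])
    return T[:3,:3]@(r*d)+T[:3,3]
def w2px(p,P):
    f,cx,cy=intr(p); T=np.array(p["T"])
    c=T[:3,:3].T@(np.array(P)-T[:3,3]); return cx+f*c[0]/-c[2], cy-f*c[1]/-c[2]
E
python3 - <<'E'
from h import *
np.set_printoptions(precision=4,suppress=True)
for n in("top","side"):
    p=robot.camera(n); cv2.imwrite(f"pics/{n}0.png",p["frame"])
    print(n,[k for k in p if k not in("frame","z_map")],p["vfov"],p["cx"],p["cy"]); print(p["T"])
    for t in "ledge_edge fence_face pin_near pin_far plate plate_front catch catch_axis catch_knob vial1 vial2 reagent beaker washbottle spatula dish stage".split():
        try:
            r=robot.recognise(t,p)[:2]
            for a in r:
                u,v=a["xy"]; print(t,round(a["conf"],2),np.round(a["xy"],1),px2w(p,u,v))
        except Exception as e: print(t,e)
print(robot.sense())
E
```

```text
pics
top ['vfov', 'cx', 'cy', 'T', 'shot'] 51.87452922082035 280.8099465687401 209.59762146074095
[[-0.0224  0.9925 -0.1204  0.3862]
 [-0.9994 -0.0193  0.0272  0.0116]
 [ 0.0246  0.1209  0.9924  1.1824]
 [ 0.      0.      0.      1.    ]]
ledge_edge 0.74 [263.7 198.4] [0.5588 0.0256 0.02  ]
fence_face 0.71 [262.  196.1] [0.5651 0.0301 0.021 ]
pin_near 0.85 [263.9 196.3] [0.5644 0.0249 0.021 ]
pin_far 0.97 [264.1 196.5] [0.5638 0.0244 0.0215]
pin_far 0.22 [287.2 211.7] [ 0.519  -0.0367  0.039 ]
plate 0.72 [144.3 268.5] [0.3771 0.3494 0.0041]
plate 0.64 [286.9 216.9] [ 0.5049 -0.0355  0.0398]
plate_front 0.73 [289.5 213.1] [ 0.5113 -0.0411  0.0723]
plate_front 0.36 [146.1 273.8] [0.3629 0.3444 0.004 ]
catch 0.59 [311.5 169.3] [ 0.627  -0.1023  0.0672]
catch 0.52 [229.8 206.2] [0.5367 0.116  0.0386]
catch_axis 0.97 [263.5 195.8] [0.5658 0.026  0.0209]
catch_knob 0.64 [231.3 206. ] [0.537  0.1119 0.04  ]
vial1 0.46 [311.9 170.4] [ 0.6246 -0.1035  0.0647]
vial1 0.45 [268.7 165.4] [0.6399 0.0103 0.0648]
vial2 0.46 [311.9 170.4] [ 0.6246 -0.1035  0.0647]
vial2 0.45 [268.7 165.4] [0.6399 0.0
[... 1684 characters left out ...]
2 -0.3131  0.0033]
dish 0.6 [257.8 362.5] [ 0.3417 -0.3148  0.0025]
stage 0.68 [302.2 221.6] [ 0.5555 -0.0449  0.0305]
{'time': 1.8, 'q': array([-1.1417,  0.7065, -0.0276,  1.4846,  0.022 ,  0.9509, -0.0755]), 'joint_vel': array([-0.0014,  0.0014, -0.0004,  0.0002,  0.0001,  0.0033,  0.0003]), 'effort': array([ -0.0001, -88.2996,   1.2342, -23.6384,   0.0171,   0.0018,
        -0.    ]), 'tcp_pos': array([0.2608, 0.5124, 0.2313]), 'orientation': array([[ 0.4536,  0.8912, -0.    ],
       [ 0.8912, -0.4536, -0.0001],
       [-0.0001,  0.    , -1.    ]]), 'wrist_force': array([-0.2267, -0.0065,  0.5242]), 'wrist_torque': array([ 0.0127, -0.0084, -0.0141]), 'gripper_width': 0.08517063877154733}
```

```bash
python3 - <<'E'
import cv2
t=cv2.imread("pics/top0.png");s=cv2.imread("pics/side0.png")
cv2.imwrite("pics/t1.png",cv2.resize(t[130:270,200:385],None,fx=4.2,fy=4.2,interpolation=cv2.INTER_CUBIC))
cv2.imwrite("pics/s1.png",cv2.resize(s[110:310,180:430],None,fx=3,fy=3,interpolation=cv2.INTER_CUBIC))
E
```

```text
(no output)
```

View pics/top0.png

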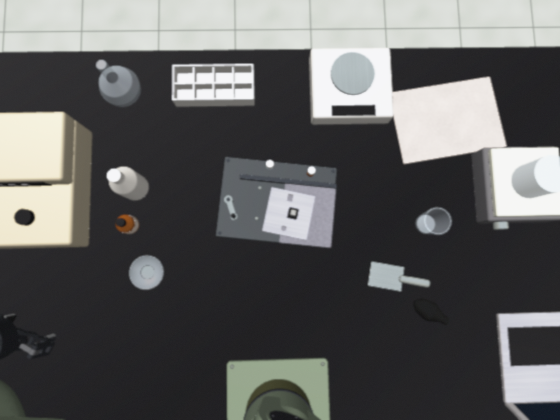

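View pics/side0.png

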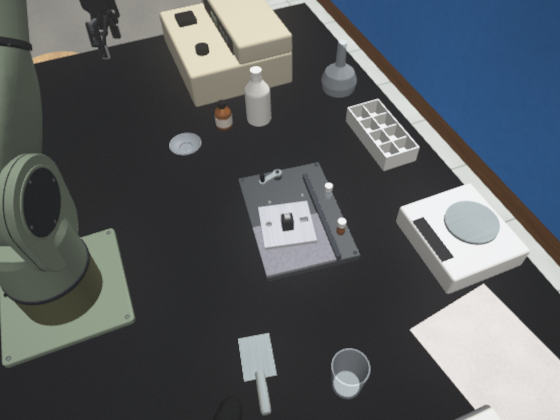

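```bash
ls pics
```

```text
s1.png
side0.png
t1.png
top0.png
```

View pics/t1.png

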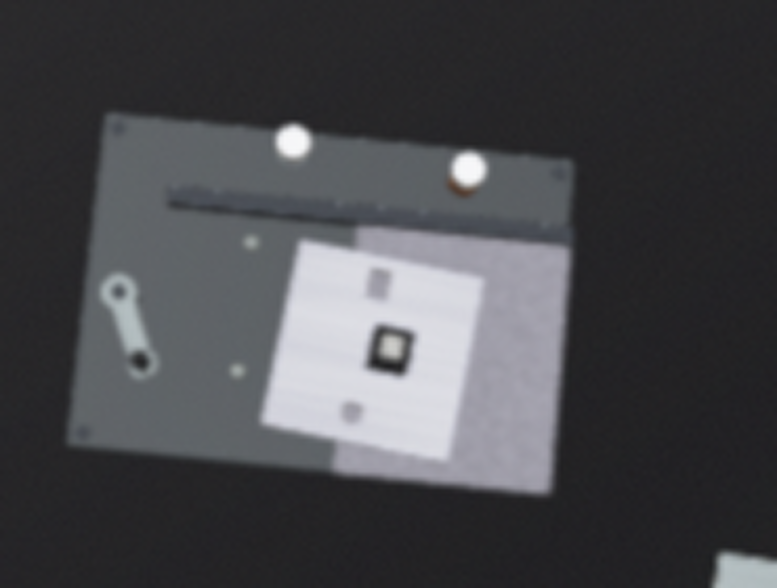

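View pics/s1.png

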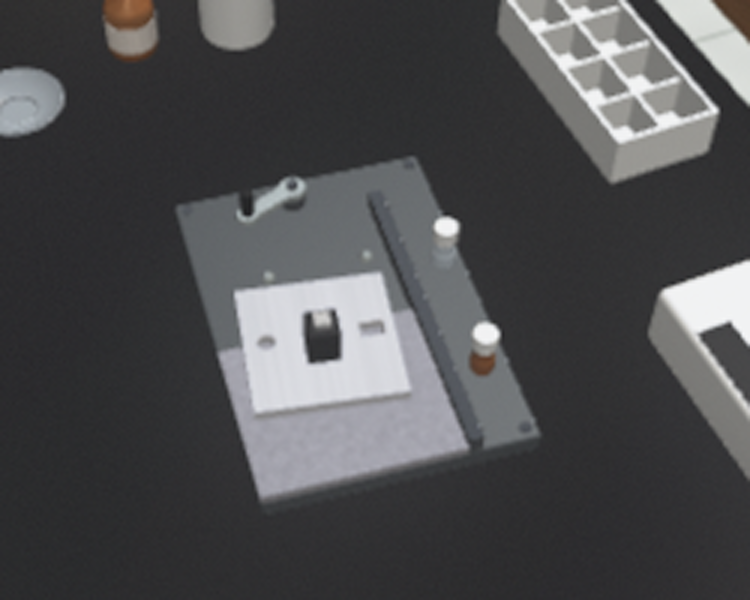

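```bash
cat > fit.py <<'E'
from h import *
from scipy.optimize import least_squares
def refine(g,pts):  # subpixel corner
    q=np.array(pts,np.float32).reshape(-1,1,2)
    return cv2.cornerSubPix(g,q.copy(),(3,3),(-1,-1),(3,30,0.01)).reshape(-1,2)
def tw(s,P):
    c,n=np.cos(s[2]),np.sin(s[2]); P=np.atleast_2d(P)/1000.
    return np.c_[s[0]+c*P[:,0]-n*P[:,1], s[1]+n*P[:,0]+c*P[:,1], P[:,2]]
def fitpose(obs,s0):  # obs list of (p,uv,P)
    f=lambda s: np.concatenate([np.array(w2px(p,tw(s,P)[0]))-uv for p,uv,P in obs])
    r=least_squares(f,s0,x_scale=[.01,.01,.02]); return r.x,r.fun.reshape(-1,2)
E
cat > m1.py <<'E'
from fit import *
np.set_printoptions(precision=4,suppress=True)
pt=robot.camera("top"); ps=robot.camera("side")
T=lambda a,b:np.array([200+(a+.5)/4.2-.5,130+(b+.5)/4.2-.5]); S=lambda a,b:np.array([180+(a+.5)/3-.5,110+(b+.5)/3-.5])
P=[(120,110,20),(-100,110,20),(-100,-200,28),(120,-200,20),(42,5,27.5),(-42,5,27.5),(0,85,39)]
P[2]=(-99,-200,28)
ot=[(pt,T(*u),q) for u,q in zip([(105,113),(68,443),(550,494),(573,158),(251,242),(237,370),(118,291)],P)]
os_=[(ps,S(*u),q) for u,q in zip([(416,157),(178,208),(262,500),(538,434),(367,255),(268,277),(292,186)],P)]
C=[(60,60,38),(60,-60,38),(-60,-60,38),(-60,60,38)]
pl=[(pt,T(*u),q) for u,q in zip([(301,240),(484,277),(447,461),(261,423)],C)]
pl2=[(ps,S(*u),q) for u,q in zip([(381,272),(410,391),(255,413),(235,290)],C)]
for n,o in(("top",ot),("side",os_),("both",ot+os_)):
    s,r=fitpose(o,[.53,0,0]); print(n,s,np.degrees(s[2])); print(r.T)
for n,o in(("top",pl),("side",pl2),("both",pl+pl2)):
    q,r=fitpose(o,[.5,0,0]); 
    c,k=np.cos(s[2]),np.sin(s[2]); d=q[:2]-s[:2]
    print(n,q,"in stage mm",1000*np.array([c*d[0]+k*d[1],-k*d[0]+c*d[1]]),np.degrees(q[2]-s[2])); print(r.T)
E
python3 m1.py
```

```text
top [ 0.5461  0.0364 -0.1201] -6.87913767438594
[[-0.1839 -0.679  -0.2072  0.5413  0.1204  0.216   0.2072]
 [-0.5214  0.6409 -0.5828  0.1624  0.0098  0.2292  0.036 ]]
side [ 0.5474  0.0359 -0.1235] -7.077682400333739
[[ 0.2768 -1.4975 -0.442   1.6023 -0.2422  0.0077  0.1485]
 [-0.45   -0.7689 -0.3349  1.0868 -0.1669 -0.4521  0.5239]]
both [ 0.5468  0.0361 -0.1217] -6.974034964207657
[[-0.0063 -0.6317 -0.186   0.6924  0.2429  0.2883  0.3136 -0.0458 -1.7897
  -0.5359  1.4523 -0.4957 -0.2319 -0.1441]
 [-0.8146  0.3196 -0.7145  0.0509 -0.2322 -0.0225 -0.2621 -0.4901 -0.703
  -0.3052  0.9738 -0.1875 -0.4278  0.537 ]]
top [ 0.5159 -0.0401 -0.2258] in stage mm [-21.4545 -79.4449] -5.962967878994145
[[-0.1747 -0.0164  0.099   0.09  ]
 [-0.1505  0.1232  0.0904 -0.0649]]
side [ 0.5175 -0.0391 -0.2322] in stage mm [-19.9954 -78.2121] -6.3294689503352375
[[ 0.14    0.2722 -0.2786 -0.1299]
 [-0.0303 -0.0383 -0.2374  0.3068]]
both [ 0.5167 -0.0397 -0.229 ] in stage mm [-20.6747 -78.9198] -6.146320746508225
[[-0.2549 -0.1286 -0.1559 -0.132  -0.1344  0.1483 -0.4002 -0.4051]
 [-0.5094 -0.0983 -0.1662 -0.4624  0.1927  0.1926  0.1366  0.6551]]
```

```bash
cat >> fit.py <<'E'
ST=np.array([.5467,.0361,-.1215])
def w2s(P):
    c,k=np.cos(ST[2]),np.sin(ST[2]); d=np.asarray(P)[:2]-ST[:2]
    return 1000*np.array([c*d[0]+k*d[1],-k*d[0]+c*d[1],P[2]])
def where():
    s=robot.sense(); R=s["orientation"]; x=R[:,0]
    print("t",round(s["time"],2),"tcp stage mm",np.round(w2s(s["tcp_pos"]),1),"toolx-stagey deg",round(np.degrees(np.arctan2(x[1],x[0])-ST[2])-90,2),"tilt",np.round(np.degrees(R[:2,2]),2),"F",np.round(s["wrist_force"],1),"w",round(s["gripper_width"],3))
E
python3 - <<'E'
from fit import *
where()
pt=robot.camera("top");ps=robot.camera("side")
T=lambda a,b:np.array([200+(a+.5)/4.2-.5,130+(b+.5)/4.2-.5]); S=lambda a,b:np.array([180+(a+.5)/3-.5,110+(b+.5)/3-.5])
print("knob",w2s(px2w(pt,*T(139,361),z=.065)),w2s(px2w(ps,*S(246,193),z=.065)))
for a in(.3,.35,.4,.45,.5):print(a,-48*np.cos(a),85-48*np.sin(a))
E
```

```text
t 1.9 tcp stage mm [-341.5  438.2  231.3] toolx-stagey deg -20.02 tilt [-0. -0.] F [ 0.1 -1.  -0.5] w 0.085
knob [-46.32545865  64.98445863  65.        ] [-43.33696734  65.40279991  65.        ]
0.3 -45.85615147802909 70.8150300802557
0.35 -45.089890216674185 68.54090524213834
0.4 -44.210927712138485 66.30791956918478
0.45 -43.22146091292849 64.12165436266095
0.5 -42.12396297073789 61.987574146998256
```

Request:
{"name": "step_arm", "arguments": {
  "rows": [
    [[0, 0, 0, 0, 0, -5], [0, 0, 0, 0, 0, -5], [0, 0, 0, 0, 0, -5], [0, 0, 0, 0, 0, -5], [-2.5, 1.8, -0.0, 0, 0, 0], [-2.5, 1.8, 0, 0, 0, 0], [-2.5, 1.8, 0.5, 0, 0, 0], [-2.5, 1.8, 0.8, 0, 0, 0], [-2.5, 1.8, 0.8, 0, 0, 0], [-2.5, 1.8, 0.8, 0, 0, 0], [-2.5, 1.8, 0.8, 0, 0, 0], [-2.5, 1.8, 0.8, 0, 0, 0], [-2.5, 1.8, 0.8, 0, 0, 0], [-2.5, 1.8, 0.8, 0, 0, 0], [-2.5, 1.8, 0.8, 0, 0, 0], [-2.5, 1.8, 0.8, 0, 0, 0], [-2.5, 1.8, 0.8, 0, 0, 0], [-2.5, 1.8, 0.8, 0, 0, 0], [-2.5, 1.8, 0.8, 0, 0, 0], [-2.5, 1.8, 0.8, 0, 0, 0]]
  ],
  "gripper": 1,
  "grip_force": 40
}}

```text
time: 3.67
tcp_pos: [0.4987, 0.0789, 0.122]
orientation: [[0.122, 0.993, 0.0], [0.993, -0.122, -0.0], [0.0, 0.0, -1.0]]
wrist_force: [-0.5, 0.3, 0.4]
gripper_width: 0.0
```

```bash
python3 -c "
from fit import *
where()"
```

```text
t 3.67 tcp stage mm [-52.8  36.7 122. ] toolx-stagey deg -0.02 tilt [ 0.01 -0.  ] F [-0.5  0.3  0.4] w 0.0
```

Request:
{"name": "step_arm", "arguments": {
  "rows": [
    [[-0.4, 0.4, 1.5, 0, 0, 0], [-0.3, 0.3, 2.0, 0, 0, 0], [0, 0, 2, 0, 0, 0], [0, 0, 1.5, 0, 0, 0], [0, 0, 0.6, 0, 0, 0], [0, 0, 0, 0, 0, 0], [0, 0, 0, 0, 0, 0], [0.4, 0, 0, 0, 0, 0], [0.4, 0, 0, 0, 0, 0], [0.4, 0, 0, 0, 0, 0], [0.4, 0, 0, 0, 0, 0], [0.4, 0, 0, 0, 0, 0]]
  ]
}}

```text
time: 4.67
tcp_pos: [0.5066, 0.0929, 0.0465]
orientation: [[0.121, 0.993, 0.0], [0.993, -0.121, -0.0], [-0.0, 0.0, -1.0]]
wrist_force: [-0.6, -1.5, 0.0]
gripper_width: 0.0003
```

```bash
python3 -c "
from fit import *
where()
p=robot.camera('side');cv2.imwrite('pics/s2.png',cv2.resize(p['frame'][110:310,180:430],None,fx=3,fy=3,interpolation=cv2.INTER_CUBIC))"
```

```text
t 4.67 tcp stage mm [-46.7  51.5  46.5] toolx-stagey deg -0.0 tilt [ 0.   -0.01] F [-0.6 -1.5  0. ] w 0.0
```

View pics/s2.png

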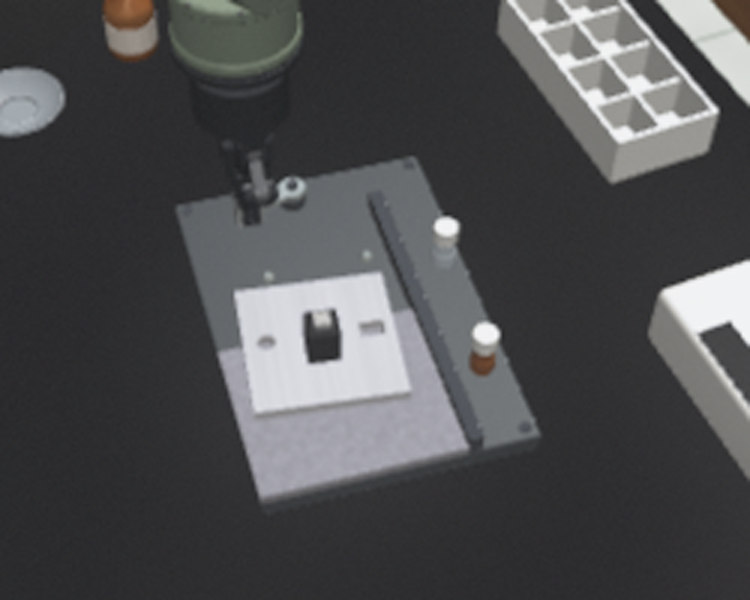

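Request:
{"name": "step_arm", "arguments": {
  "rows": [
    [[0.4, 0, 0, 0, 0, 0], [0.4, 0, 0, 0, 0, 0], [0.3, 0, 0, 0, 0, 0], [0.3, 0, 0, 0, 0, 0], [0, 0, 0, 0, 0, 0]]
  ]
}}

```text
time: 5.13
tcp_pos: [0.5084, 0.1071, 0.0463]
orientation: [[0.121, 0.993, 0.0], [0.993, -0.121, 0.0], [0.0, 0.0, -1.0]]
wrist_force: [0.4, 0.3, 0.3]
gripper_width: -0.0001
```

```bash
python3 -c "
from fit import *
where()
p=robot.camera('side');cv2.imwrite('pics/s3.png',cv2.resize(p['frame'][130:250,220:340],None,fx=5,fy=5,interpolation=cv2.INTER_CUBIC))
p=robot.camera('top');cv2.imwrite('pics/t3.png',cv2.resize(p['frame'][150:260,200:320],None,fx=5,fy=5,interpolation=cv2.INTER_CUBIC))"
```

```text
t 5.13 tcp stage mm [-46.6  65.8  46.3] toolx-stagey deg 0.02 tilt [0.01 0.02] F [0.4 0.3 0.3] w -0.0
```

View pics/s3.png

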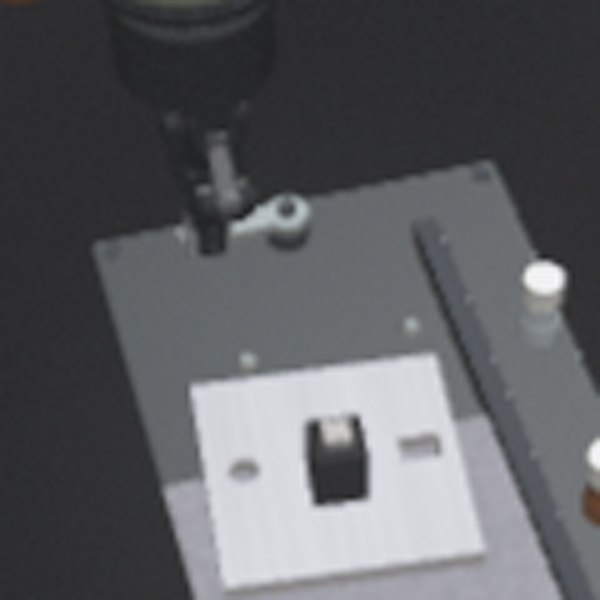

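View pics/t3.png

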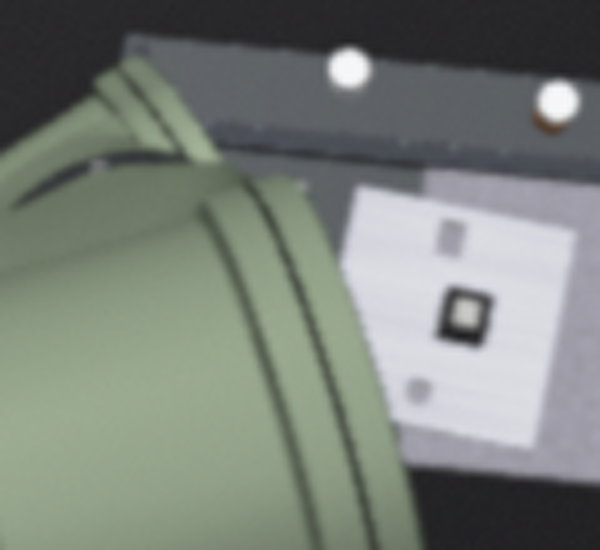

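Request:
{"name": "step_arm", "arguments": {
  "rows": [
    [[0.3, 0, 0, 0, 0, 0], [0.2, 0, 0, 0, 0, 0], [-0.5, 0, 0, 0, 0, 0], [-1, 0, 0, 0, 0, 0], [-1, -0.5, -1, 0, 0, 0], [-1, -1.5, -1, 0, 0, 0], [-1.5, -2, 0, 0, 0, 0], [-2, -2, 0, 0, 0, 0], [-2, -0.2, 0, 0, 0, 0], [-2, 0, 0, 0, 0, 0], [-2, 0, 0, 0, 0, 0], [-1.5, 0, 0.5, 0, 0, 0], [-1, 0, 1, 0, 0, 0], [0, 0, 1, 0, 0, 0], [0, 0, 0.9, 0, 0, 0], [0, 0, 0, 0, 0, 0], [0, 0, 0, 0, 0, 0]]
  ]
}}

```text
time: 6.65
tcp_pos: [0.4281, -0.0353, 0.0328]
orientation: [[0.122, 0.993, -0.0], [0.993, -0.122, -0.0], [-0.0, -0.0, -1.0]]
wrist_force: [0.7, 0.9, -0.3]
gripper_width: 0.0
```

```bash
python3 -c "
from fit import *
where()
p=robot.camera('side');cv2.imwrite('pics/s4.png',cv2.resize(p['frame'][130:300,190:420],None,fx=3.4,fy=3.4,interpolation=cv2.INTER_CUBIC))"
```

```text
t 6.65 tcp stage mm [-109.   -85.3   32.8] toolx-stagey deg -0.03 tilt [-0.03 -0.  ] F [ 0.7  0.9 -0.3] w 0.0
```

View pics/s4.png

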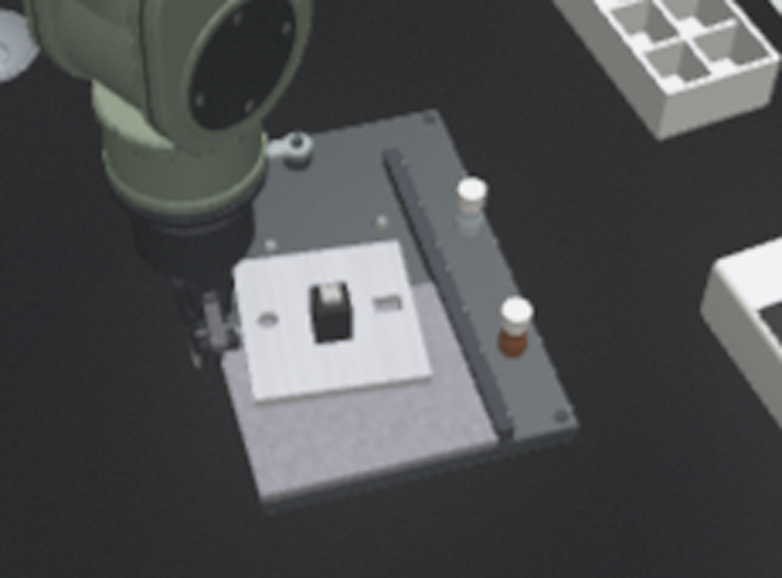

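Request:
{"name": "step_arm", "arguments": {
  "rows": [
    [[0, 0.5, 0, 0, 0, 0], [0, 0.5, 0, 0, 0, 0], [0, 0.3, 0, 0, 0, 0], [0, 0.3, 0, 0, 0, 0], [0, 0.3, 0, 0, 0, 0], [0, 0.3, 0, 0, 0, 0], [0, 0.3, 0, 0, 0, 0], [0, 0.3, 0, 0, 0, 0], [0, 0.3, 0, 0, 0, 0], [0, 0.2, 0, 0, 0, 0], [0, 0, 0, 0, 0, 0]]
  ]
}}

```text
time: 7.62
tcp_pos: [0.4595, -0.0397, 0.0321]
orientation: [[0.122, 0.993, -0.005], [0.993, -0.122, -0.001], [-0.002, -0.004, -1.0]]
wrist_force: [-12.2, -2.0, 6.8]
gripper_width: 0.0
```

```bash
python3 -c "
from fit import *
where()
p=robot.camera('side');cv2.imwrite('pics/s5.png',cv2.resize(p['frame'][130:300,190:420],None,fx=3.4,fy=3.4,interpolation=cv2.INTER_CUBIC))"
```

```text
t 7.62 tcp stage mm [-77.3 -85.8  32.1] toolx-stagey deg -0.05 tilt [-0.26 -0.08] F [-12.2  -2.    6.8] w 0.0
```

View pics/s5.png

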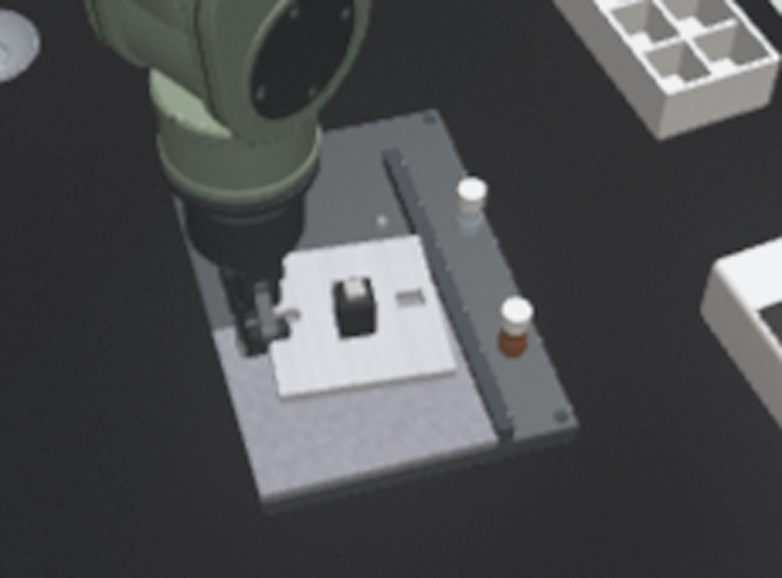

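Request:
{"name": "step_arm", "arguments": {
  "rows": [
    [[0, 0.1, 0, 0, 0, 0], [0, 0.1, 0, 0, 0, 0], [0, 0.1, 0, 0, 0, 0], [0, 0.1, 0, 0, 0, 0]]
  ]
}}

```text
time: 8.0
tcp_pos: [0.4608, -0.0408, 0.0319]
orientation: [[0.122, 0.992, -0.01], [0.992, -0.122, -0.003], [-0.004, -0.01, -1.0]]
wrist_force: [-30.6, -3.4, 15.4]
gripper_width: 0.0
```

```bash
python3 -c "
from fit import *
where()
p=robot.camera('side');cv2.imwrite('pics/s6.png',cv2.resize(p['frame'][160:280,240:380],None,fx=5.5,fy=5,interpolation=cv2.INTER_CUBIC))"
```

```text
t 8.0 tcp stage mm [-76.  -86.7  31.9] toolx-stagey deg -0.07 tilt [-0.58 -0.16] F [-30.6  -3.4  15.4] w 0.0
```

View pics/s6.png

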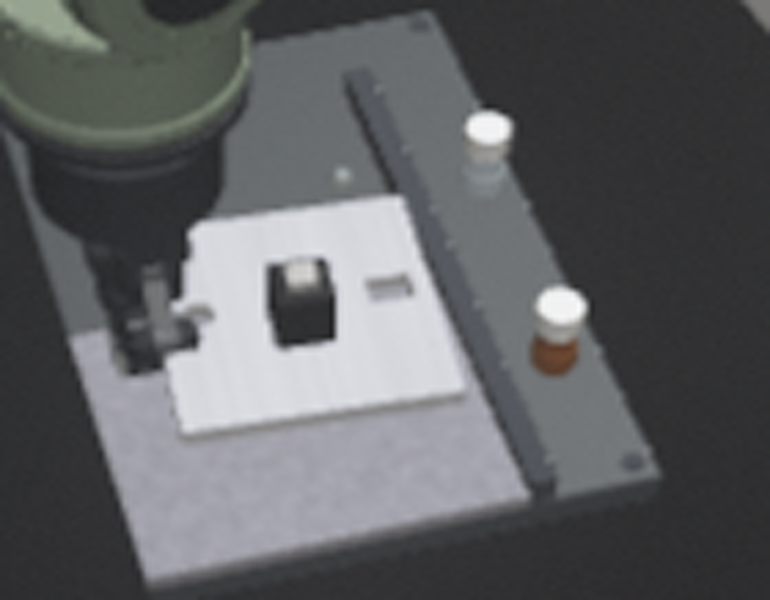

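```bash
python3 - <<'E'
from fit import *
p=robot.camera('side')
pt=robot.camera('top')
for n,q,(r0,r1,c0,c1) in(('s7',p,(160,270,250,380)),('t7',pt,(150,260,240,350))):
    im=cv2.resize(q['frame'][r0:r1,c0:c1],None,fx=5.5,fy=5.5,interpolation=cv2.INTER_CUBIC)
    for y0,z,col in((-200,38,(0,255,0)),(-200,28,(0,0,255))):
        a=[w2px(q,tw(ST,(60.5,y,z))[0]) for y in(-200,62)]
        a=[(int((u-c0+.5)*5.5),int((v-r0+.5)*5.5)) for u,v in a]; cv2.line(im,a[0],a[1],col,1)
    cv2.imwrite(f'pics/{n}.png',im)
where()
E
```

```text
t 8.15 tcp stage mm [-75.9 -86.8  31.9] toolx-stagey deg -0.08 tilt [-0.56 -0.16] F [-27.3  -4.2  14. ] w -0.0
```

View pics/s7.png

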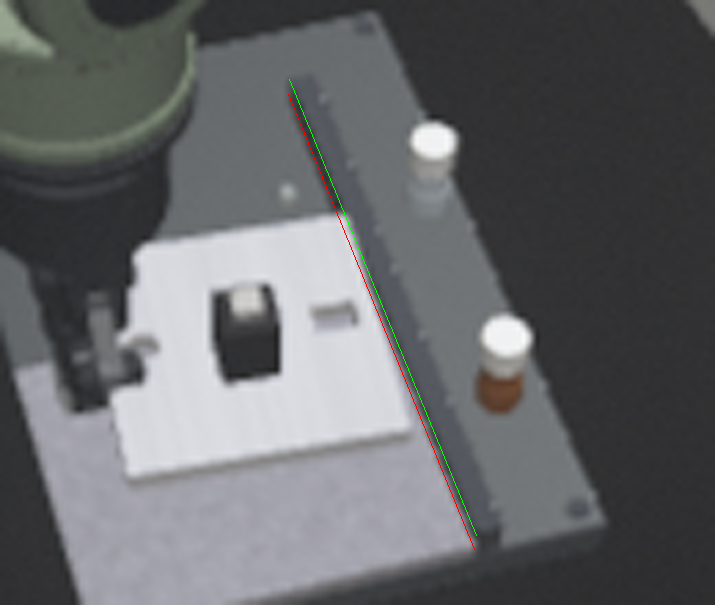

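View pics/t7.png

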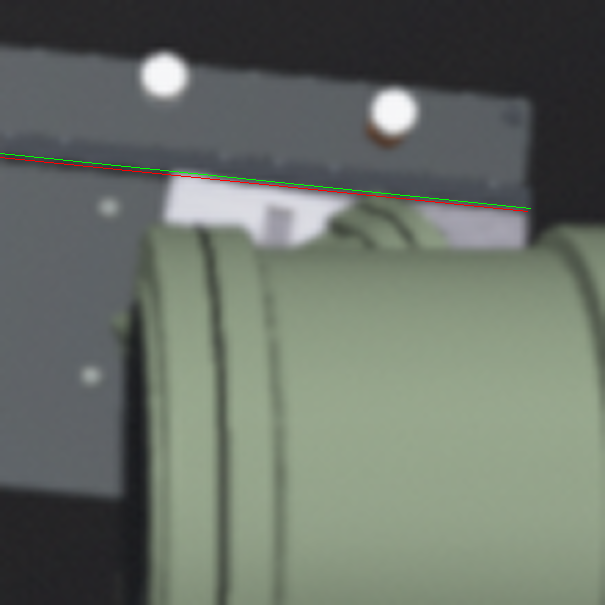

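Request:
{"name": "step_arm", "arguments": {
  "rows": [
    [[0, -0.6, 0, 0, 0, 0], [0, -0.6, -0.2, 0, 0, 0], [-1.6, 0, 0, 0, 0, 0], [-1.6, 0, 0, 0, 0, 0], [0, 0, 0, 0, 0, 0], [0, 0, 0, 0, 0, 0], [0, 0.3, 0, 0, 0, 0], [0, 0.3, 0, 0, 0, 0], [0, 0.3, 0, 0, 0, 0], [0, 0.3, 0, 0, 0, 0], [0, 0.2, 0, 0, 0, 0], [0, 0.2, 0, 0, 0, 0], [0, 0, 0, 0, 0, 0]]
  ]
}}

```text
time: 9.23
tcp_pos: [0.4622, -0.0715, 0.034]
orientation: [[0.121, 0.993, -0.007], [0.993, -0.121, -0.0], [-0.001, -0.007, -1.0]]
wrist_force: [-20.9, 4.1, 10.9]
gripper_width: 0.0002
```

```bash
cat > look.py <<'E'
from fit import *
import sys
where()
p=robot.camera('side')
q=p;r0,r1,c0,c1=160,270,250,380
im=cv2.resize(q['frame'][r0:r1,c0:c1],None,fx=5.5,fy=5.5,interpolation=cv2.INTER_CUBIC)
for z,col in((38,(0,255,0)),):
    a=[w2px(q,tw(ST,(60.5,y,z))[0]) for y in(-200,62)]
    a=[(int((u-c0+.5)*5.5),int((v-r0+.5)*5.5)) for u,v in a]; cv2.line(im,a[0],a[1],col,1)
cv2.imwrite(f'pics/{sys.argv[1]}.png',im)
E
python3 look.py s8
```

```text
t 9.23 tcp stage mm [ -70.8 -117.1   34. ] toolx-stagey deg 0.01 tilt [-0.43 -0.03] F [-20.9   4.1  10.9] w 0.0
```

View pics/s8.png

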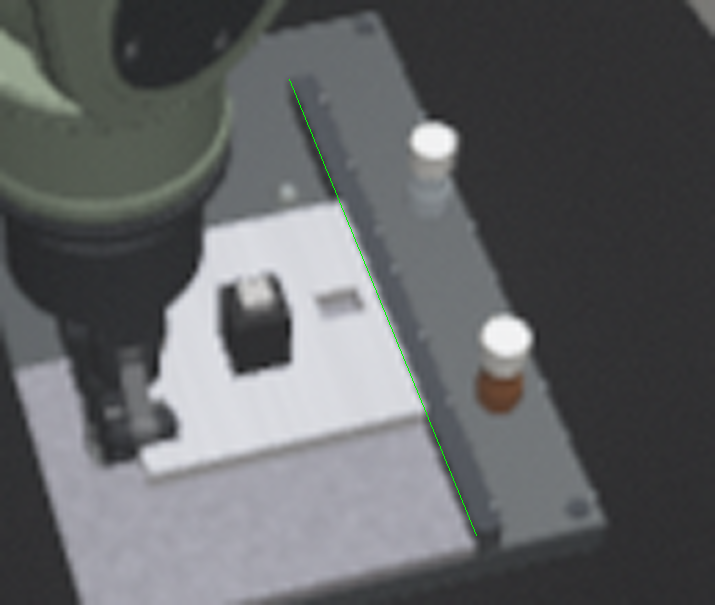

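```bash
python3 - <<'E'
from fit import *
p=robot.camera('side')
for u,v in((425,412),(340,203),(150,472)):
    print(w2s(px2w(p,250+u/5.5-.5,160+v/5.5-.5,z=.038)))
E
```

```text
[  60.30869803 -135.88850052   38.        ]
[ 60.62123075 -16.26222216  38.        ]
[ -58.02151804 -134.07795785   38.        ]
```

Request:
{"name": "step_arm", "arguments": {
  "rows": [
    [[0, -0.5, 0, 0, 0, 0], [0, -0.6, 0, 0, 0, 0], [-1.5, 0, 0, 0, 0, 0], [-2, 0, 0, 0, 0, 0], [-1.5, 0, 0, 0, 0, 0], [0, 1.5, 0, 0, 0, 0], [0, 2, 0, 0, 0, 0], [0, 2, 0, 0, 0, 0], [0, 2, 0, 0, 0, 0], [0, 1.3, 0, 0, 0, 0], [0, 0, 0, 0, 0, 0], [0, 0, 0, 0, 0, 0]]
  ]
}}

```text
time: 10.33
tcp_pos: [0.536, -0.1306, 0.0341]
orientation: [[0.121, 0.993, 0.001], [0.993, -0.121, 0.0], [0.0, 0.001, -1.0]]
wrist_force: [-0.6, -0.5, -0.6]
gripper_width: -0.0
```

```bash
python3 look.py s9
```

```text
t 10.33 tcp stage mm [   9.6 -166.7   34.1] toolx-stagey deg -0.01 tilt [0.04 0.01] F [-0.6 -0.5 -0.6] w -0.0
```

View pics/s9.png

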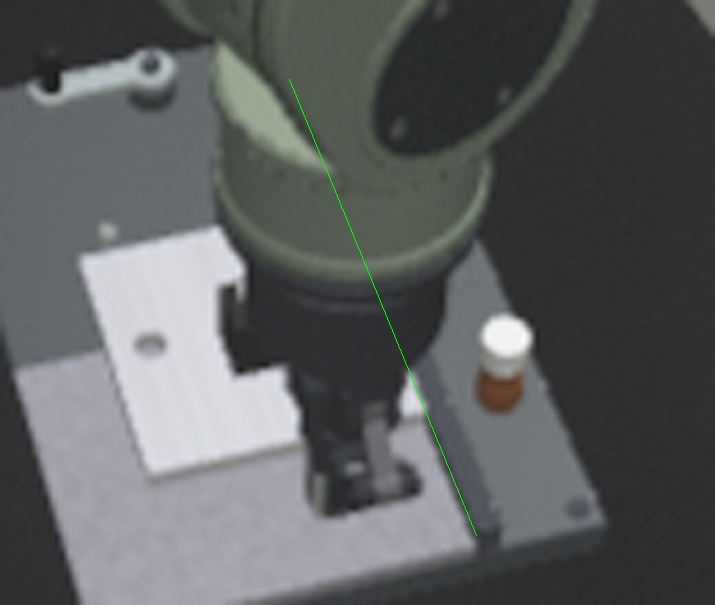

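Request:
{"name": "step_arm", "arguments": {
  "rows": [
    [[0.5, 0, 0.15, 0, 0, 0], [0.4, 0, 0, 0, 0, 0], [0.4, 0, 0, 0, 0, 0], [0.3, 0, 0, 0, 0, 0], [0.3, 0, 0, 0, 0, 0], [0.4, 0, 0, 0, 0, 0], [0.4, 0, 0, 0, 0, 0], [0.4, 0, 0, 0, 0, 0], [0.4, 0, 0, 0, 0, 0], [0.4, 0, 0, 0, 0, 0], [0.4, 0, 0, 0, 0, 0]]
  ]
}}

```text
time: 11.3
tcp_pos: [0.5409, -0.0879, 0.0328]
orientation: [[0.122, 0.993, -0.0], [0.993, -0.122, -0.0], [-0.0, -0.0, -1.0]]
wrist_force: [0.0, -3.3, -0.1]
gripper_width: -0.0002
```

```bash
python3 look.py s10
```

```text
t 11.3 tcp stage mm [   9.3 -123.8   32.8] toolx-stagey deg -0.02 tilt [-0.01 -0.02] F [ 0.  -3.3 -0.1] w -0.0
```

View pics/s10.png

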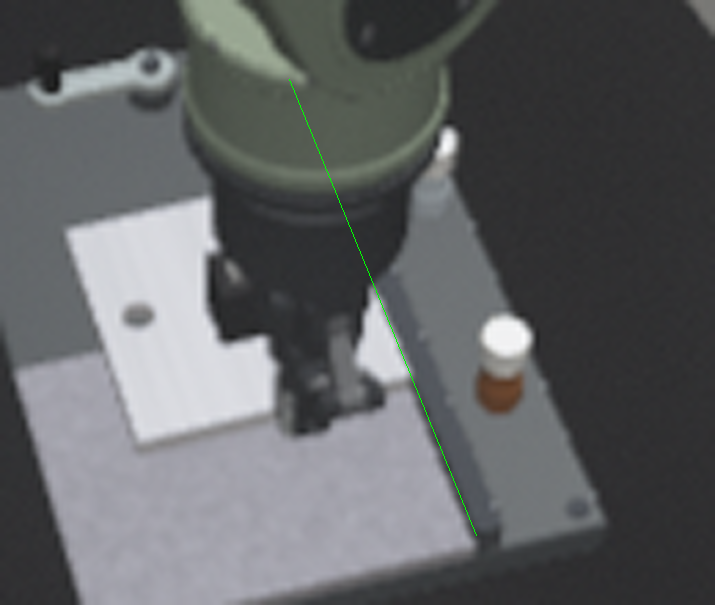

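```bash
python3 - <<'E'
from fit import *
p=robot.camera('side')
for u,v in((408,380),(138,440),(67,232)):
    print(w2s(px2w(p,250+u/5.5-.5,160+v/5.5-.5,z=.038)))
E
```

```text
[  58.74034603 -118.08529869   38.        ]
[ -58.68833138 -117.09567558   38.        ]
[-60.36898481   0.75430511  38.        ]
```

Request:
{"name": "step_arm", "arguments": {
  "rows": [
    [[0.2, 0, 0, 0, 0, 0], [0.2, 0, 0, 0, 0, 0], [0.2, 0, 0, 0, 0, 0], [0.2, 0, 0, 0, 0, 0], [0.3, 0, 0, 0, 0, 0], [0.4, 0, 0, 0, 0, 0], [0.4, 0, 0, 0, 0, 0], [0.4, 0, 0, 0, 0, 0], [0.4, 0, 0, 0, 0, 0], [0.4, 0, 0, 0, 0, 0], [0.4, 0, 0, 0, 0, 0]]
  ]
}}

```text
time: 12.32
tcp_pos: [0.5452, -0.0528, 0.0328]
orientation: [[0.121, 0.993, -0.0], [0.993, -0.121, -0.0], [-0.0, -0.0, -1.0]]
wrist_force: [0.3, -2.6, -1.4]
gripper_width: -0.0004
```

```bash
python3 look.py s11
```

```text
t 12.32 tcp stage mm [  9.3 -88.5  32.8] toolx-stagey deg -0.01 tilt [-0. -0.] F [ 0.3 -2.6 -1.4] w -0.0
```

View pics/s11.png

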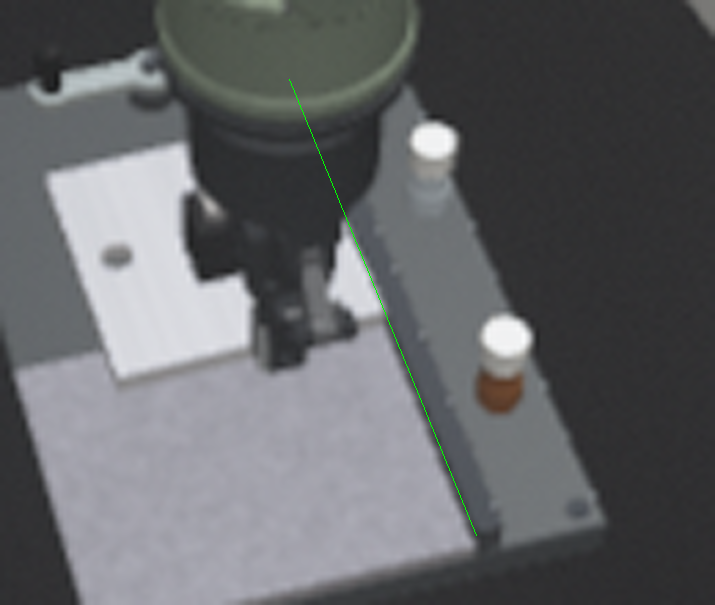

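Request:
{"name": "step_arm", "arguments": {
  "rows": [
    [[0.3, 0, 0, 0, 0, 0], [0.3, 0, 0, 0, 0, 0], [0.3, 0, 0, 0, 0, 0], [0.2, 0, 0, 0, 0, 0], [0.1, 0, 0, 0, 0, 0], [0.1, 0, 0, 0, 0, 0], [0.1, 0, 0, 0, 0, 0], [0.1, 0, 0, 0, 0, 0], [0.1, 0, 0, 0, 0, 0], [0, 0, 0, 0, 0, 0]]
  ]
}}

```text
time: 13.2
tcp_pos: [0.5472, -0.0372, 0.0328]
orientation: [[0.121, 0.993, -0.0], [0.993, -0.121, 0.0], [0.0, -0.0, -1.0]]
wrist_force: [-0.8, -0.8, -1.4]
gripper_width: -0.0001
```

```bash
python3 look.py s12
```

```text
t 13.2 tcp stage mm [  9.3 -72.7  32.8] toolx-stagey deg -0.01 tilt [-0.  0.] F [-0.8 -0.8 -1.4] w -0.0
```

View pics/s12.png

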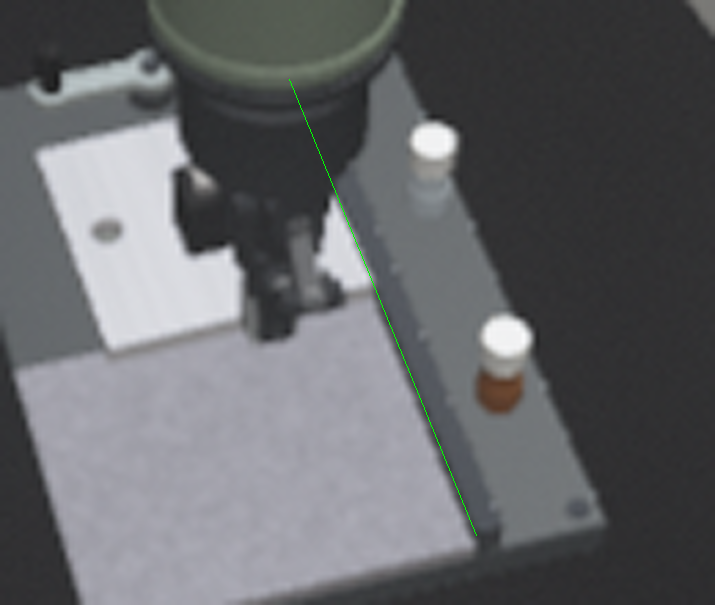

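Request:
{"name": "step_arm", "arguments": {
  "rows": [
    [[0.1, 0, 0, 0, 0, 0], [0.1, 0, 0, 0, 0, 0], [0.1, 0, 0, 0, 0, 0], [0.1, 0, 0, 0, 0, 0], [0, 0, 0, 0, 0, 0]]
  ]
}}

```text
time: 13.67
tcp_pos: [0.5478, -0.033, 0.0329]
orientation: [[0.121, 0.993, 0.0], [0.993, -0.121, 0.0], [0.0, 0.0, -1.0]]
wrist_force: [-0.4, -0.1, 0.2]
gripper_width: -0.0001
```

```bash
python3 look.py s13
```

```text
t 13.67 tcp stage mm [  9.4 -68.5  32.9] toolx-stagey deg 0.0 tilt [0.02 0.02] F [-0.4 -0.1  0.2] w -0.0
```

View pics/s13.png

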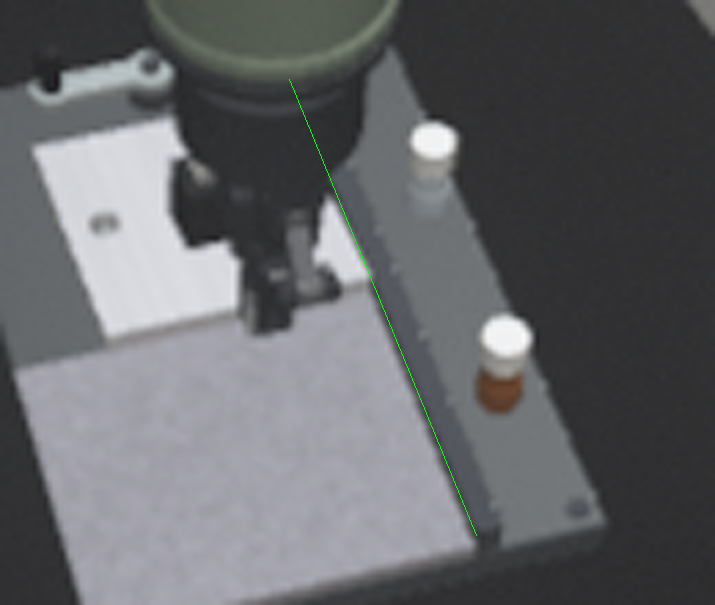

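Request:
{"name": "step_arm", "arguments": {
  "rows": [
    [[0.1, 0, 0, 0, 0, 0], [0.1, 0, 0, 0, 0, 0], [0.1, 0, 0, 0, 0, 0], [0, 0, 0, 0, 0, 0]]
  ]
}}

```text
time: 14.05
tcp_pos: [0.5481, -0.03, 0.0328]
orientation: [[0.121, 0.993, 0.0], [0.993, -0.121, 0.0], [0.0, 0.0, -1.0]]
wrist_force: [-0.1, 0.2, -0.4]
gripper_width: 0.0003
```

```bash
python3 look.py s14
```

```text
t 14.05 tcp stage mm [  9.4 -65.4  32.8] toolx-stagey deg 0.01 tilt [0.01 0.02] F [-0.1  0.2 -0.4] w 0.0
```

View pics/s14.png

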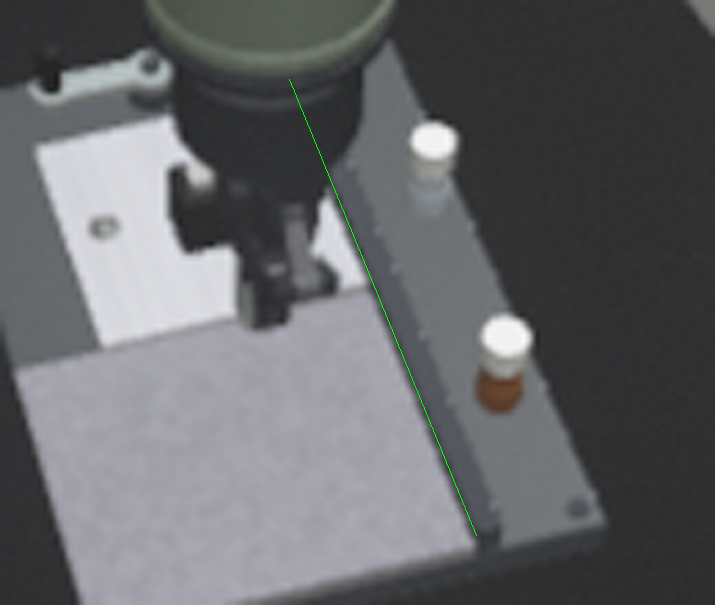

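Request:
{"name": "step_arm", "arguments": {
  "rows": [
    [[-0.3, 0, -1, 0, 0, 0], [0, 0, -2.5, 0, 0, 0], [0, 0, -2.5, 0, 0, 0], [0.5, -0.5, -2, 0, 0, 0], [2, -1, 0, 0, 0, 0], [2.5, -1, 0, 0, 0, 0], [2.5, -1, 0, 0, 0, 0], [2.5, -1, 0, 0, 0, 0], [2.5, -1, 0, 0, 0, 0], [2.5, -0.5, 0, 0, 0, 0], [2, 0, 0, 0, 0, 0], [1.2, 0, 0, 0, 0, 0], [0, 0, 0, 0, 0, 0]]
  ]
}}

```text
time: 15.18
tcp_pos: [0.5103, 0.1568, 0.1133]
orientation: [[0.119, 0.993, 0.001], [0.993, -0.119, 0.001], [0.001, 0.0, -1.0]]
wrist_force: [-0.5, 0.6, 0.3]
gripper_width: 0.0003
```

```bash
python3 look.py s15; python3 - <<'E'
from fit import *
p=robot.camera('side')
for P in [(-30,30),(30,30),(-30,-45),(30,-45),(-50,-30),(50,-30),(0,40),(-20,-100),(20,-120),(80,-50)]:
    u,v=w2px(p,tw(ST,(P[0],P[1],30))[0]); print(P,np.round(w2s(px2w(p,round(u),round(v))),1))
E
```

```text
t 15.18 tcp stage mm [-50.8 115.4 113.3] toolx-stagey deg 0.13 tilt [0.04 0.07] F [-0.5  0.6  0.3] w 0.0
(-30, 30) [-30.2  28.2  30.4]
(30, 30) [29.4 28.3 30.5]
(-30, -45) [-29.1 -45.   30.5]
(30, -45) [ 30.5 -46.1  30.7]
(-50, -30) [-49.9 -29.4  30.4]
(50, -30) [ 49.7 -33.   31.9]
(0, 40) [-1.1 40.3 30.8]
(-20, -100) [-19.4 -98.8  28.4]
(20, -120) [  20.5 -119.7   29.3]
(80, -50) [ 82.8 -42.8  20.7]
```

View pics/s15.png

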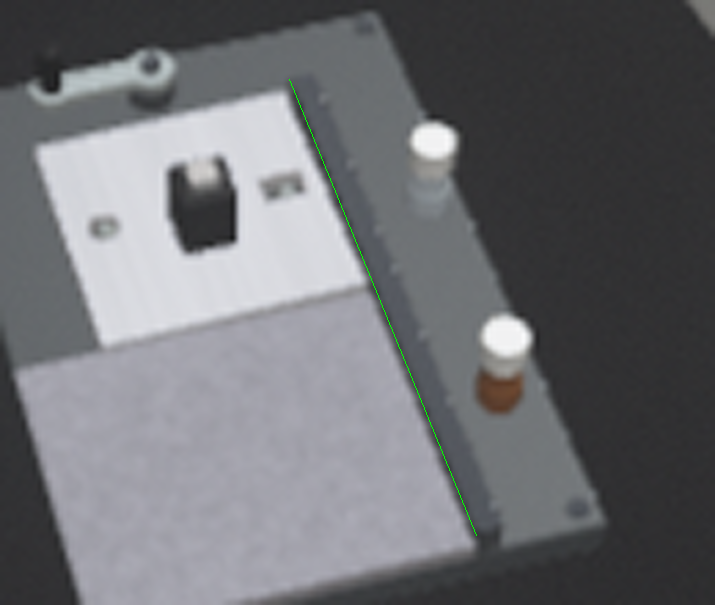

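Request:
{"name": "step_arm", "arguments": {
  "rows": [
    [[0, 0, 2, 0, 0, 0], [0, 0, 2.5, 0, 0, 0], [0, 0, 1.5, 0, 0, 0], [0, 0, 0.7, 0, 0, 0], [-0.5, 0, 0, 0, 0, 0], [-0.6, 0, 0, 0, 0, 0], [-0.6, 0, 0, 0, 0, 0], [-0.6, 0, 0, 0, 0, 0], [-0.5, 0.1, 0, 0, 0, 0], [-0.5, 0.1, 0, 0, 0, 0], [-0.4, 0.2, 0, 0, 0, 0], [-0.4, 0.2, 0, 0, 0, 0], [-0.4, 0.2, 0, 0, 0, 0], [0, 0, 0, 0, 0, 0]]
  ]
}}

```text
time: 16.45
tcp_pos: [0.5129, 0.1077, 0.0457]
orientation: [[0.123, 0.992, -0.0], [0.992, -0.123, -0.001], [-0.001, -0.0, -1.0]]
wrist_force: [-0.6, -0.2, -0.3]
gripper_width: -0.0002
```

```bash
sed -i 's/160,270,250,380/140,250,230,360/' look.py; python3 look.py s16
```

```text
t 16.45 tcp stage mm [-42.2  67.   45.7] toolx-stagey deg -0.08 tilt [-0.01 -0.04] F [-0.6 -0.2 -0.3] w -0.0
```

View pics/s16.png

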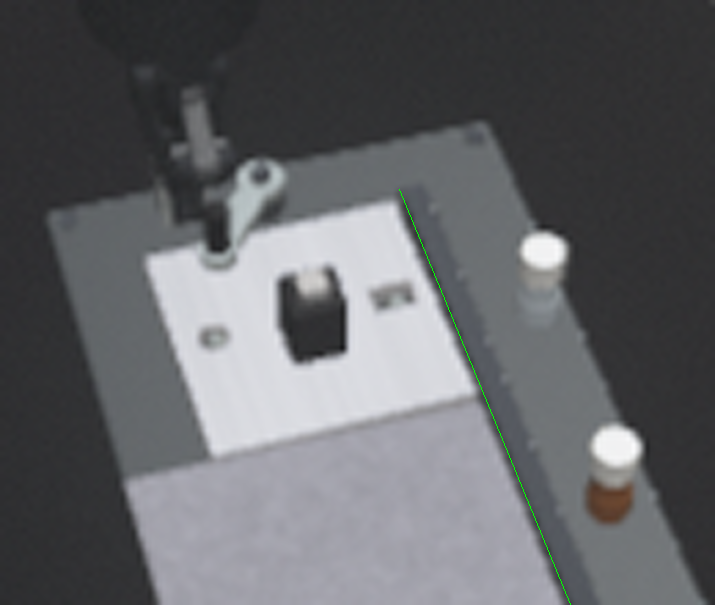

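Request:
{"name": "step_arm", "arguments": {
  "rows": [
    [[0.2, -0.6, 0, 0, 0, 0], [0, -1.0, 0, 0, 0, 0], [0, -0.8, 0, 0, 0, 0], [-1, 0, 0, 0, 0, 0], [-1.2, 0, 0, 0, 0, 0], [-0.3, 0, 0, 0, 0, 0], [0, 0.5, 0, 0, 0, 0], [0, 0.5, 0, 0, 0, 0], [-0.1, 0.5, 0, 0, 0, 0], [-0.1, 0.5, 0, 0, 0, 0], [-0.1, 0.5, 0, 0, 0, 0], [-0.1, 0.5, 0, 0, 0, 0], [-0.1, 0.5, 0, 0, 0, 0], [-0.1, 0.4, 0, 0, 0, 0], [0, 0.4, 0, 0, 0, 0], [0, 0.3, 0, 0, 0, 0], [0, 0.2, 0, 0, 0, 0], [0, 0, 0, 0, 0, 0]]
  ]
}}

```text
time: 18.0
tcp_pos: [0.5334, 0.0772, 0.0458]
orientation: [[0.121, 0.993, 0.0], [0.993, -0.121, 0.0], [0.0, 0.0, -1.0]]
wrist_force: [-0.2, -0.1, -0.3]
gripper_width: -0.0003
```

```bash
python3 look.py s17
```

```text
t 18.0 tcp stage mm [-18.2  39.2  45.8] toolx-stagey deg -0.02 tilt [0.03 0.01] F [-0.2 -0.1 -0.3] w -0.0
```

View pics/s17.png

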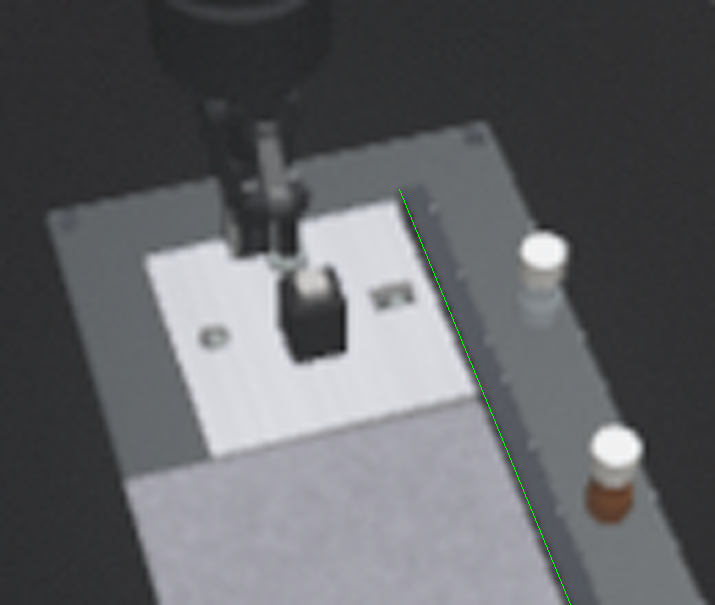

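Near the stop; press slowly until force rises.

Request:
{"name": "step_arm", "arguments": {
  "rows": [
    [[0, 0.1, 0, 0, 0, 0], [0, 0.1, 0, 0, 0, 0], [0, 0.1, 0, 0, 0, 0], [0, 0, 0, 0, 0, 0]]
  ]
}}

```text
time: 18.38
tcp_pos: [0.5341, 0.077, 0.0456]
orientation: [[0.121, 0.993, -0.004], [0.993, -0.121, -0.001], [-0.001, -0.004, -1.0]]
wrist_force: [-11.9, 1.7, 6.3]
gripper_width: -0.0001
```

Request:
{"name": "step_arm", "arguments": {
  "rows": [
    [[0, 0.1, 0, 0, 0, 0], [0, 0.1, 0, 0, 0, 0], [0, 0, 0, 0, 0, 0]]
  ]
}}

```text
time: 18.63
tcp_pos: [0.5345, 0.0769, 0.0454]
orientation: [[0.12, 0.993, -0.007], [0.993, -0.12, -0.001], [-0.002, -0.007, -1.0]]
wrist_force: [-23.3, 3.4, 12.7]
gripper_width: 0.0
```

```bash
python3 look.py s18
```

```text
t 18.63 tcp stage mm [-17.1  39.   45.4] toolx-stagey deg 0.05 tilt [-0.42 -0.06] F [-23.3   3.4  12.7] w 0.0
```

Request:
{"name": "step_arm", "arguments": {
  "rows": [
    [[0, -0.5, 0, 0, 0, 0], [0, -1, 0, 0, 0, 0], [0, -1, -0.5, 0, 0, 0], [0, -0.5, -2, 0, 0, 0], [0, 0, -3, 0, 0, 0], [0, 0, -3, 0, 0, 0], [0, 0, -3, 0, 0, 0], [1, -1, -3, 0, 0, 0], [2, -2, -1, 0, 0, 0], [2.5, -2, 0, 0, 0, 0], [2.5, -2, 0, 0, 0, 0], [2.5, -2, 0, 0, 0, 0], [2.5, -2, 0, 0, 0, 0], [2.5, -2, 0, 0, 0, 0], [2.5, -1, 0, 0, 0, 0], [2.5, 0, 0, 0, 0, 0], [0, 0, 0, 0, 0, 0], [0, 0, 0, 0, 0, 0]]
  ]
}}

```text
time: 20.18
tcp_pos: [0.3937, 0.3016, 0.2007]
orientation: [[0.12, 0.993, -0.0], [0.993, -0.12, 0.0], [0.0, -0.0, -1.0]]
wrist_force: [-0.1, -0.2, -0.1]
gripper_width: 0.0001
```

```bash
python3 look.py s19; python3 - <<'E'
from fit import *
p=robot.camera('side');t=robot.camera('top')
cv2.imwrite('pics/t19.png',cv2.resize(t['frame'][130:270,200:385],None,fx=4.2,fy=4.2,interpolation=cv2.INTER_CUBIC))
cv2.imwrite('pics/t20.png',t['frame'])
for P in [(-30,30),(30,30),(-30,-45),(30,-45),(-50,-30),(45,-35),(0,-100)]:
    u,v=w2px(p,tw(ST,(P[0],P[1],30))[0]); print(P,np.round(w2s(px2w(p,round(u),round(v))),1))
a=cv2.imread('pics/side0.png');d=cv2.absdiff(a,p['frame']).max(2)>40
n,l,st,c=cv2.connectedComponentsWithStats(d.astype(np.uint8))
print([list(map(int,s)) for s in st[1:] if s[4]>8])
E
```

```text
t 20.18 tcp stage mm [-184.   245.   200.7] toolx-stagey deg 0.09 tilt [-0.    0.01] F [-0.1 -0.2 -0.1] w 0.0
(-30, 30) [-30.1  28.8  29.7]
(30, 30) [29.3 27.8 31. ]
(-30, -45) [-28.9 -43.8  29. ]
(30, -45) [ 30.1 -47.3  32.3]
(-50, -30) [-50.2 -30.5  31.8]
(45, -35) [ 43.4 -36.8  30.8]
(0, -100) [  0.2 -98.4  28.6]
[[0, 0, 79, 64, 2947], [80, 0, 41, 59, 1355], [142, 0, 52, 89, 1959], [0, 50, 19, 12, 128], [11, 63, 55, 14, 176], [181, 89, 4, 9, 15], [0, 154, 37, 24, 308], [24, 169, 36, 39, 545], [16, 171, 12, 17, 70], [259, 172, 16, 12, 91], [256, 174, 61, 73, 2488], [4, 179, 12, 18, 106], [0, 190, 3, 11, 26], [0, 191, 41, 72, 1675]]
```

View pics/s19.png

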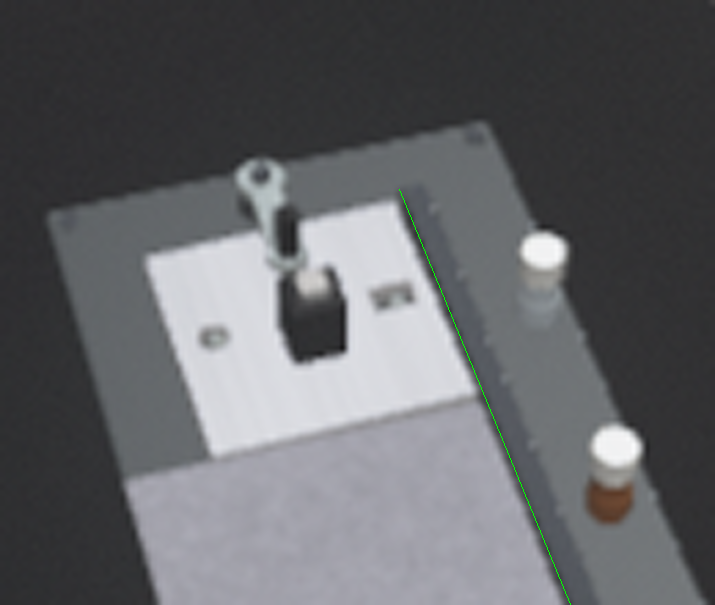

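View pics/t19.png

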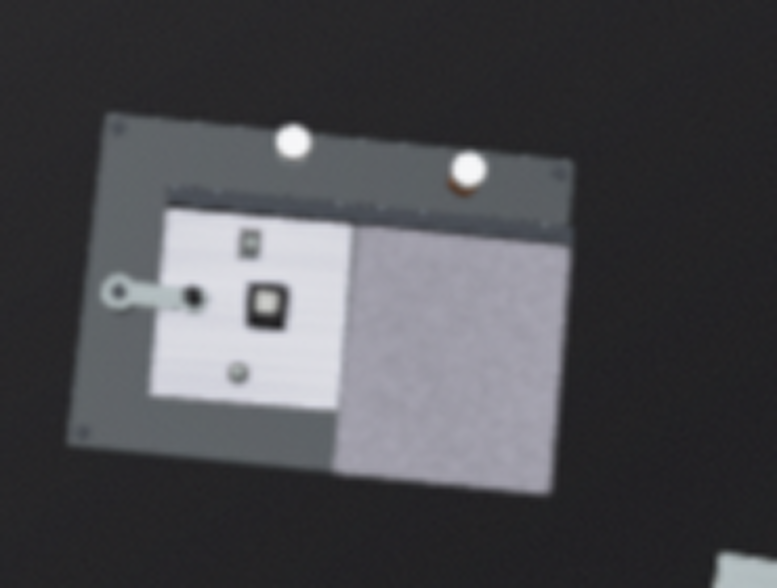

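View pics/t20.png

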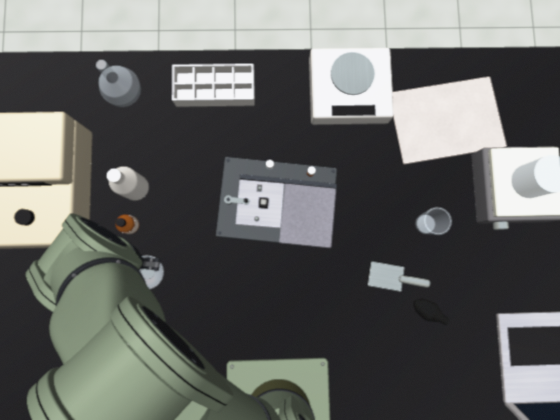

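```bash
python3 -c "
from rig import robot
print(robot.hand_in())"
```

```text
the job is handed in; nothing more can be done
None
```

The plate is seated on both pins, the catch is over its edge and against its stop, and the hand is clear. I handed the job in at about 20 s on the clock, out of 53 s.

**What I did:**
1. The catch started at about 0.4 rad, where its arm would have blocked the plate, so I pushed it back to near 0 first.
2. I pushed the plate against the fence. The first push, near the middle of the plate's near edge, jammed at about 30 N on a corner. I backed off and pushed near the rear corner, which brought it flush.
3. I slid the plate along the fence until it dropped over the pins.
4. I swung the catch round by its knob until it met its stop, at about 23 N, then withdrew.

**Last checks:**
- **Plate:** the last depth readings put its top between 29 and 32 mm (30 mm expected), against about 28.5 mm for the ledge. Those readings are noisier than the ones taken just after the drop, which were 30.4 to 30.8 mm apart from one of 31.9 mm. Both pins show in their holes.
- **Catch:** it lies across the plate edge, at right angles to where it started.
- **Bystanders:** the vials, beaker, spatula, reagent and wash bottle look the same as in the first pictures. The dish is partly hidden behind the arm in the last top view. The arm never went near it at low height.
- **Wrist force:** it reads about zero with the hand away. The highest value I saw was about 34 N, during the jam.

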